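# Unpack the ratchet-barred spice carrier and sort out the empties

### The job

The spice delivery stands locked in its carrier: flip the ratchet pawl right back off the teeth, pull the toothed bar out by its knob as far as it goes, and unpack the carrier: full jars (cap up) stand upright in the wooden tray, empties (marked by standing upside down) go into the grey tote, whichever way up; set them down, they are glass and must not be dropped. Then close the empty carrier for its return, bar pushed fully home and pawl down in the teeth; leave the other things where they are.

Things in the scene. Friction and masses are not known exactly. Their poses are not given: they have to be found in the camera images.
- carrier: Fixed wooden jar carrier. Origin: on the worktop under the middle of its six cells: two rows (x = -37, +37 mm) of three (y = -54, 0, +54). Floor 12 mm high, side rails at x = +-69 up to 45 mm, end boards at y = -88, +92 up to 119 mm, keeper on the +y one up to 139 mm. Jars in a row are 9 mm apart: grip them across the rows, fingers closing along the carrier's x (29 mm free between rows).
- bar (a joint): Slide of the toothed hold-down bar, m: 0 = fully home, 0.175 = at its outer stop, clear of all cells; it moves along the carrier's -y, with 2 to 5 N. Steel strip 48 mm wide along x = 0, underside 121 mm above the worktop, 3 mm above the jars, over the inner edges of both rows, 12 mm sawteeth on top up to 132 mm. Pawl down, it can be pushed home (clicking) but not pulled out over one tooth.
- bar_knob (a point): Middle of the black upright knob at the bar's outer end: a cylinder 25 mm in diameter, 135 to 169 mm above the worktop, this point at 152 mm. With the bar home it lies at carrier y = -215 mm; it travels with the bar.
- pawl (a joint): Hinge of the ratchet pawl, rad: 0 = tip down in a tooth gap (0 to 0.15 at rest on the teeth), grows as it is lifted, 2.1 = laid right back on its stop. No spring: beyond about 1.6 it stays back by its own weight, below that it falls on the teeth. It turns about the carrier's x axis through pawl_pivot; growing values carry the pin up, then towards carrier -y (the knob).
- pawl_pivot (a point): The pawl's pivot, fixed on the carrier at x = 0, y = -158 mm, 150 mm above the worktop, between two upright steel cheeks (y = -144 to -174, 73 mm over both in x, up to 159 mm above the worktop).
- pawl_pin (a point): Centre of the pawl's bright finger pin, 13 mm in diameter, 26 mm long along carrier x, 44 mm from the pivot, over the tip; moves with the pawl. Pawl down: 160 mm above the worktop, carrier y = -115 mm. Its ends can be pinched from above, fingers closing along carrier x; it then turns between the pads.
- tray: Fixed wooden storage tray with a low rim, 190 (x) by 116 (y) by 22 mm high, walls and floor 6 mm. Origin: underside centre. Room for three jars in a row along x. (Behind, a long mug shelf overhangs the worktop from world x = 0.59 m on, 0.52 m up: straight moves keep wrist and elbow in front of it, sideways joint moves may swing into it.)
- bin: Loose grey plastic tote for empties, open on top, outside 190 (x) by 116 (y) by 59 mm high, walls and floor 4 mm, rim 8 mm, 0.7 kg. Origin: underside centre. Room for three jars in a row along x.
- timer: White round kitchen timer, 62 mm in diameter, 52 mm tall, a bystander. Origin: underside centre.
- tin_a: Dark green tea tin, 64 by 64 by 98 mm, a bystander at the back. Origin: underside centre.
- mill: Wooden pepper mill, 58 mm in diameter, 150 mm tall, a bystander at the back. Origin: underside centre.
- jar_1: A full spice jar, green screw cap: 44 mm across the glass, 45 mm across the cap, 105 mm tall, about 0.11 kg. Origin: centre of its glass foot; +z runs from foot to cap. Starts in any cell of the carrier; may be absent. Stands upright, cap up.
- jar_2: A full spice jar, green screw cap: 44 mm across the glass, 45 mm across the cap, 105 mm tall, about 0.11 kg. Origin: centre of its glass foot; +z runs from foot to cap. Starts in any cell of the carrier; may be absent. Stands upright, cap up.
- jar_3: A full spice jar, green screw cap: 44 mm across the glass, 45 mm across the cap, 105 mm tall, about 0.11 kg. Origin: centre of its glass foot; +z runs from foot to cap. Starts in any cell of the carrier; may be absent. Stands upright, cap up.
- jar_4: An empty spice jar, green screw cap: 44 mm across the glass, 45 mm across the cap, 105 mm tall, about 0.11 kg. Origin: centre of its glass foot; +z runs from foot to cap. Starts in any cell of the carrier; may be absent. Stands upside down on its cap (+z points down, origin 105 mm above what it stands on).
- jar_5: An empty spice jar, green screw cap: 44 mm across the glass, 45 mm across the cap, 105 mm tall, about 0.11 kg. Origin: centre of its glass foot; +z runs from foot to cap. Starts in any cell of the carrier; may be absent. Stands upside down on its cap (+z points down, origin 105 mm above what it stands on).
- jar_6: An empty spice jar, green screw cap: 44 mm across the glass, 45 mm across the cap, 105 mm tall, about 0.11 kg. Origin: centre of its glass foot; +z runs from foot to cap. Starts in any cell of the carrier; may be absent. Stands upside down on its cap (+z points down, origin 105 mm above what it stands on).
- jar_1_mid (a point): Point on the axis of jar_1, halfway up (53 mm from either end).
- jar_2_mid (a point): Point on the axis of jar_2, halfway up (53 mm from either end).
- jar_3_mid (a point): Point on the axis of jar_3, halfway up (53 mm from either end).
- jar_4_mid (a point): Point on the axis of jar_4, halfway up (53 mm from either end).
- jar_5_mid (a point): Point on the axis of jar_5, halfway up (53 mm from either end).
- jar_6_mid (a point): Point on the axis of jar_6, halfway up (53 mm from either end).

How it is judged:
By the outcome, as a careful person would: the job done as asked, in the order asked, and still so for the second after the job is handed in, with the robot touching nothing.
Of jar_1, jar_2, jar_3, jar_4, jar_5, jar_6 only 4 to 6 are there at a start; the rules pass over those that are not, and their reading is None.
At some moment in a run one of bin may be knocked a few centimetres aside while the robot is not near it.
It also fails if it takes over 210 s, if anything falls off the work surface, if the arm or the gripper's body presses on something with over 40 N, if the wrist force passes 120 N, or if a joint passes its speed limit or range.

### The arm

A 6-joint arm with a two-finger parallel gripper is mounted at the origin on a cart in front of the work surface, level with it; the furniture and walls round the work are solid. World frame = base frame: x ahead of the robot, y to its left, z up, the work surface at z = 0. Lengths are in mm, angles in rad, forces in N, time in s.
With the tool pointing down it reaches from about 400 to 925 mm from the base axis. Payload 12.5 kg.
Tool frame: the origin (TCP) lies between the finger pads; the fingertips stand 19 mm ahead of it and the grasp point (between the pads) is the TCP (env.tips_ahead is the distance from the TCP to the fingertips, in mm); z points along the fingers, y is the line along which they close (so a half turn about z gives the same grasp; the last joint's range is limited). The gripper opens to 95 mm and grips with 3 to 60 N. Pads are 20 mm wide; open, the fingers measure 119 mm over their backs; the gripper's body (75 mm by 180 mm) begins 59 mm behind the grasp point.
Start: joints at [1.192, 0.491, 1.559, -0, 1.092, -0.106], TCP at [168.375, 601.909, 233.661] pointing down, gripper open.
Joint ranges: [-3.1, 3.1], [-0.84, 2.19], [0.05, 2.79], [-1.13, 4.28], [0.06, 2.93], [-2.69, 2.69]. Speed limits (rad/s): [2.22, 2.22, 2.79, 3.14, 3.14, 3.14].

### API

Orientations are given as [roll, pitch, yaw] about the fixed x, y, z axes, in that order (R = Rz(yaw) Ry(pitch) Rx(roll)).
In Python, from cell import env gives the robot as it stands.
- The arm moves only by the shell command python3 -m crank 'ROWS'. ROWS is JSON, a list of rows, each a list of 5 numbers: the shift along the tool's x, y, z in mm, then the turn about the tool's z in degrees, then the finger opening in mm, from 0 to 95.1. In form: [[dx, dy, dz, yaw, grip], ...]. A call has 1 to 10 rows; each row is the pose to reach, as a shift and turn from the pose commanded when the call began, along the tool's axes at that moment; what a row does not reach only later rows make up. A row lasts 1/12 s, in which the tool goes at most 41.7 mm and 7.16 degrees, less where a joint would pass 70% of its speed; a pose out of reach is approached as far as the arm can. A call with a gripper value outside its range is refused whole. The fingers move at their own pace and stop on an object; the grip force is fixed at half the most. Time passes only in rows, so rows that repeat a pose let the fingers close. It gives the time, the measured TCP pose, the force, the opening and the grip force at its end, in the units of the state.
- env.state(): the state, without advancing time (a new reading comes with each control period).
- env.read_camera(name): name is "scene" or "top" or "wrist"; returns a dict with "img" (420x560x3 uint8, blue, green, red), "K" (3x3 intrinsics, pixels), "pose" (4x4, takes a point from camera to world coordinates). Camera axes: x right, y down, z forward; pixel columns grow to the right and rows downward; lengths in mm; the calibration is good to about 2 mm. A picture is of the moment at which its call begins. There is no depth.
- env.job_done(): hands the job in; it is judged then, once.
The state is a dict: "t": time; "joints": joint angles; "qvel": joint speeds; "tau": joint torques, N m; "eef_pos": TCP position; "tcp_rot": TCP orientation; "ft_force": force on the tool from outside, world axes, zero at the start; "moment": the same for the moment, N m; "opening": opening from 0.0 (shut) to 1.0 (fully open); "grip_force": force on a finger pad.
Only numpy, scipy, OpenCV 4.12 (cv2) and the standard library are available. Lean on these libraries where they do the work, as an engineer would, in place of code of your own. Each camera call takes 0.05 s, during which the arm holds its last target. There are 200 camera calls.

## Working session

There is one attempt and no reset: what is moved stays moved. The work goes in short steps, Python scripts to look and compute and a shell command to move; the robot and the scene stay as the last step left them, time stands still between calls to the robot, and variables do not carry over. Pictures are saved under pics/ and viewed, at most 18 in all, crops included, and the job is handed in when it is done.

```bash
ls; mkdir -p pics
python3 - <<'E'
from cell import env
import cv2, numpy as np
s=env.state(); print(s)
for n in ("scene","top"):
    c=env.read_camera(n); cv2.imwrite(f"pics/{n}0.png",c["img"]); print(n,c["K"].round(1).tolist(),c["pose"].round(3).tolist())
    np.savez(f"pics/{n}0.npz",**c)
E
```

```text
pics
{'t': 0.0, 'joints': array([ 1.19239055e+00,  4.91570598e-01,  1.55945657e+00, -9.63007816e-06,
        1.09171570e+00, -1.05611939e-01]), 'qvel': array([ 0.00039839, -0.00210026,  0.00072936,  0.00164334,  0.00188529,
        0.00049124]), 'tau': array([ 1.92448519e-03, -6.12647510e+01, -2.58174008e+01,  6.92636962e-02,
        4.82207327e-02, -8.37184189e-05]), 'eef_pos': array([168.29128057, 601.67718167, 233.05243228]), 'tcp_rot': array([-3.14044795e+00, -1.12757502e-04,  2.86880320e+00]), 'ft_force': array([0.19716143, 0.38762731, 0.47844934]), 'moment': array([ 0.00040606, -0.00838849,  0.04134152]), 'grip_force': 0.0, 'opening': 1.0010708488709723}
scene [[407.3, 0.0, 282.4], [0.0, 407.3, 208.7], [0.0, 0.0, 1.0]] [[0.637, -0.566, 0.524, -80.5], [-0.771, -0.47, 0.43, -450.008], [0.003, -0.678, -0.735, 937.877], [0.0, 0.0, 0.0, 1.0]]
top [[453.6, 0.0, 278.0], [0.0, 453.6, 202.8], [0.0, 0.0, 1.0]] [[0.014, -0.998, 0.058, 432.969], [-1.0, -0.014, 0.005, 21.962], [-0.004, -0.058, -0.998, 1354.894], [0.0, 0.0, 0.0, 1.0]]
```

View pics/top0.png

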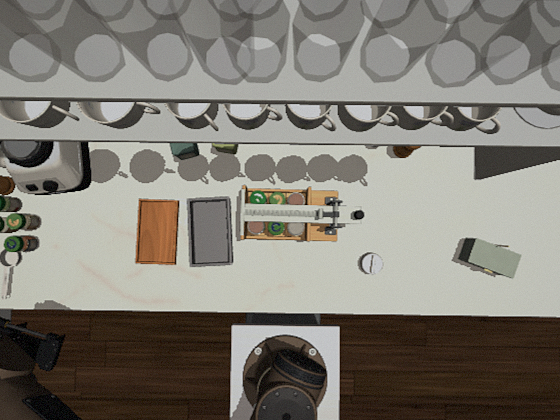

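View pics/scene0.png

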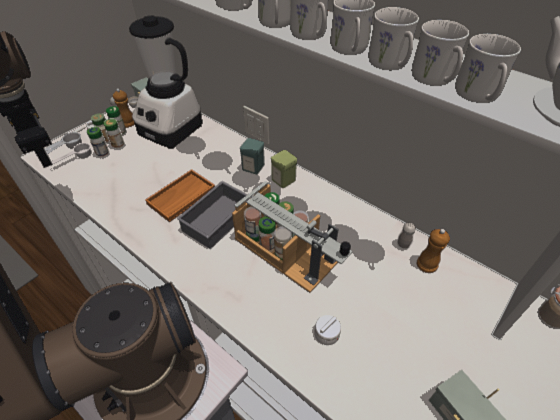

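The top view shows the tray at (158,231), the tote at (210,231), the carrier at (275,215) with its knob at (358,215), and the timer at (372,263). Next I'll zoom in and measure.

```bash
cat > h.py <<'E'
import numpy as np, cv2
from cell import env
def cam(n,f=None):
    c=env.read_camera(n)
    if f: cv2.imwrite(f"pics/{f}.png",c["img"])
    return c
def ray(c,uv,z):
    P=c["pose"]; d=P[:3,:3]@np.linalg.inv(c["K"])@[uv[0],uv[1],1]; o=P[:3,3]
    return o+d*(z-o[2])/d[2]
def pix(c,p):
    P=c["pose"]; q=c["K"]@(P[:3,:3].T@(np.asarray(p,float)-P[:3,3])); return q[:2]/q[2]
def R(y): return np.array([[np.cos(y),-np.sin(y)],[np.sin(y),np.cos(y)]])
def blobs(m,amin=40):
    cs,_=cv2.findContours(m.astype(np.uint8),cv2.RETR_EXTERNAL,cv2.CHAIN_APPROX_NONE)
    return [(cv2.contourArea(k),cv2.minAreaRect(k),k) for k in cs if cv2.contourArea(k)>=amin]
E
python3 - <<'E'
from h import *
c=dict(np.load("pics/top0.npz"));im=c["img"]
hsv=cv2.cvtColor(im,cv2.COLOR_BGR2HSV)
cv2.imwrite("pics/topc.png",cv2.resize(im[175:285,125:395],None,fx=2.95,fy=2.95,interpolation=cv2.INTER_CUBIC))
H,S,V=[hsv[...,i].astype(int) for i in range(3)]
roi=np.zeros(H.shape,bool); roi[170:290,120:400]=1
wood=roi&(H<18)&(S>110)&(V>60)
grey=roi&(S<60)&(V<130)
for n,m,z in (("wood",wood,22),("grey",grey,59),("dark",roi&(V<50),169)):
    for a,r,k in blobs(m,30):
        print(n,a,np.round(r[0],1),np.round(r[1],1),round(r[2],1),"w",ray(c,r[0],z).round(0), [ray(c,p,z)[:2].round(0).tolist() for p in cv2.boxPoints(r)])
E
```

```text
wood 584.5 [288.7 231.1] [95.1 17.1] 1.4 w [428.  -4.  22.] [[404.0, 136.0], [454.0, 135.0], [451.0, -144.0], [401.0, -143.0]]
wood 2424.0 [156.7 231.5] [39.9 64.6] 3.0 w [421. 383.  22.] [[329.0, 444.0], [518.0, 440.0], [513.0, 322.0], [324.0, 327.0]]
wood 35.0 [330.  193.5] [ 5. 14.] 90.0 w [ 540. -124.   22.] [[547.0, -104.0], [547.0, -145.0], [533.0, -145.0], [532.0, -104.0]]
wood 254.0 [286.  195.5] [17. 78.] 90.0 w [532.   5.  22.] [[555.0, 121.0], [559.0, -109.0], [508.0, -110.0], [505.0, 120.0]]
grey 59.5 [363.8 261.9] [11.7 21.5] 8.5 w [ 343. -218.   59.] [[315.0, -197.0], [376.0, -206.0], [371.0, -238.0], [311.0, -230.0]]
grey 89.5 [357.  214.5] [ 9. 12.] 90.0 w [ 478. -198.   59.] [[490.0, -181.0], [491.0, -215.0], [465.0, -215.0], [465.0, -181.0]]
grey 281.0 [332.5 215.3] [37.6 21.3] 85.0 w [ 474. -128.   59.] [[525.0, -93.0], [531.0, -153.0], [424.0, -163.0], [418.0, -103.0]]
grey 2840.5 [209.7 231.4] [68.4 43.5] 87.8 w [423. 222.  59.] [[518.0, 290.0], [524.0, 166.0], [330.0, 154.0], [323.0, 278.0]]
grey 129.5 [238. 215.] [50.  4.] 90.0 w [471. 142.  59.] [[543.0, 149.0], [543.0, 138.0], [400.0, 135.0], [400.0, 146.0]]
grey 1102.0 [305.5 177.5] [ 15. 121.] 90.0 w [582. -50.  59.] [[601.0, 124.0], [606.0, -223.0], [563.0, -223.0], [558.0, 124.0]]
grey 245.0 [227.  175.5] [11. 34.] 90.0 w [584. 176.  59.] [[600.0, 225.0], [601.0, 127.0], [569.0, 127.0], [568.0, 224.0]]
grey 239.0 [192.5 176.5] [13. 29.] 90.0 w [580. 275.  59.] [[598.0, 317.0], [600.0, 234.0], [562.0, 233.0], [561.0, 316.0]]
grey 294.0 [152. 176.] [12. 44.] 90.0 w [580. 392.  59.] [[596.0, 455.0], [598.0, 329.0], [564.0, 328.0], [562.0, 454.0]]
dark 53.5 [358.5 214.5] [7. 9.] 90.0 w [ 474. -183.  169.] [[483.0, -171.0], [483.0, -195.0], [465.0, -195.0], [465.0, -171.0]]
dark 80.0 [197. 232.] [62. 14.] 90.0 w [422. 238. 169.] [[503.0, 258.0], [504.0, 222.0], [342.0, 218.0], [341.0, 254.0]]
```

View pics/topc.png

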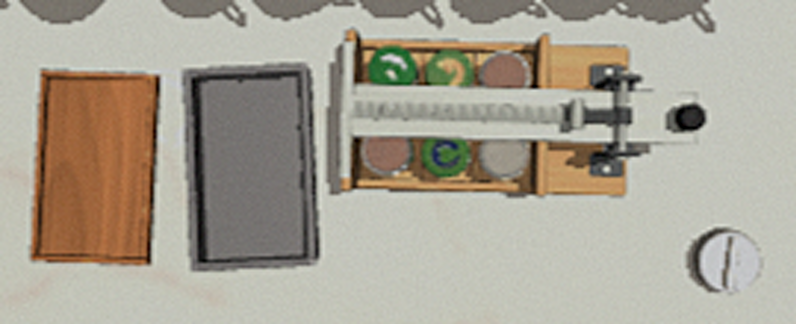

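The carrier holds six jars. The +x row, from +y to -y, is green, green, brown; the -x row is brown, green, grey. That makes three full and three upside down. I'll move over the carrier with the fingers turned along its x and look with the wrist camera.

```bash
python3 -m crank '[[-463,-495,-80,74,95],[-463,-495,-80,74,95],[-463,-495,-80,74,95],[-463,-495,-80,74,95],[-463,-495,-80,74,95],[-463,-495,-80,74,95],[-463,-495,-80,74,95],[-463,-495,-80,74,95],[-463,-495,-80,74,95],[-463,-495,-80,74,95]]'; python3 -c "
from cell import env;s=env.state();print(s['joints'].round(3),s['tcp_rot'].round(4))"
```

```text
t: 0.93
eef_pos: [359.4, 232.8, 282.7]
tcp_rot: [3.142, -0.0, 1.613]
ft_force: [1.6, 0.9, 0.2]
opening: 0.998
grip_force: 0.0
[0.42  0.15  1.94  0.    1.052 0.378] [ 3.1415e+00 -1.0000e-04  1.6129e+00]
```

```bash
python3 -m crank '[[-257,80,-90,2.4,95],[-257,80,-90,2.4,95],[-257,80,-90,2.4,95],[-257,80,-90,2.4,95],[-257,80,-90,2.4,95],[-257,80,-90,2.4,95],[-257,80,-90,2.4,95],[-257,80,-90,2.4,95],[-257,80,-90,2.4,95],[-257,80,-90,2.4,95]]'
python3 - <<'E'
from h import *
s=env.state();print(s['joints'].round(3),s['tcp_rot'].round(4))
c=cam("wrist","w1"); np.savez("pics/w1.npz",**c); print(c["K"].round(1).tolist(),c["pose"].round(3).tolist())
E
```

```text
t: 1.77
eef_pos: [451.0, -17.9, 371.9]
tcp_rot: [-3.141, -0.0, 1.576]
ft_force: [0.1, -0.0, -0.4]
opening: 0.998
grip_force: 0.0
[-0.186  0.109  1.742  0.     1.291 -0.192] [-3.1406e+00 -5.0000e-04  1.5764e+00]
[[320.5, 0.0, 270.3], [0.0, 320.5, 210.0], [0.0, 0.0, 1.0]] [[1.0, 0.006, 0.002, 450.952], [0.006, -0.972, -0.237, 46.676], [0.001, 0.237, -0.972, 522.111], [0.0, 0.0, 0.0, 1.0]]
```

View pics/w1.png

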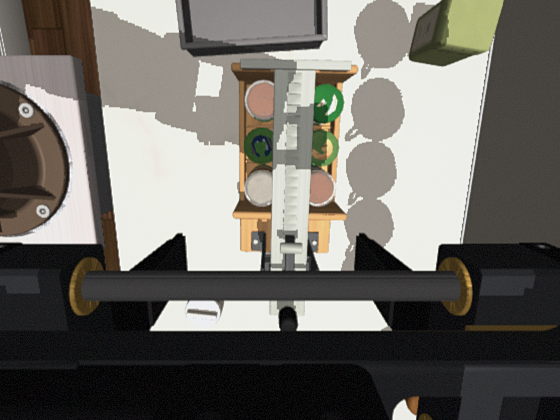

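The wrist view shows the bar running along column ~290, the near end board at (233..346,215), the far board/keeper at (235..357,67), and the knob at (289,319). I'll compute the carrier pose from those.

Run:
```python
from h import *
c=dict(np.load("pics/w1.npz")); t=dict(np.load("pics/top0.npz"))
for n,uv,z in (("nearL",(233,215),119),("nearR",(346,216),119),("keepL",(239,64),139),("keepR",(357,68),139),("knobtop",(289,316),169)): print(n,ray(c,uv,z).round(1))
print("knob top view",ray(t,(358.5,214.5),169))
hsv=cv2.cvtColor(c["img"],cv2.COLOR_BGR2HSV)
H,S,V=[hsv[...,i].astype(int) for i in range(3)]
wood=(H>8)&(H<22)&(S>90)&(V>90); wood[:50]=0; wood[260:]=0; wood[:,:220]=0; wood[:,365:]=0
for a,r,k in blobs(wood,60): print(a,cv2.boundingRect(k),np.round(r[0],1))
cv2.imwrite("pics/w1c.png",cv2.resize(c["img"][50:265,215:370],None,fx=2.7,fy=2.7,interpolation=cv2.INTER_CUBIC))
# candidate overlay check points
for yaw in (0.,-.02,.02): pass
```

```text
nearL [403.3 -58.6 119. ]
nearR [550.3 -59.1 119. ]
keepL [416.  119.4 139. ]
keepR [547.  116.1 139. ]
knobtop [ 475.5 -173.9  169. ]
knob top view [ 473.9316486 -183.1039492  169.       ]
657.5 (308, 212, 39, 41) [326.6 232.3]
865.5 (233, 211, 38, 41) [251.5 231. ]
75.0 (331, 158, 6, 24) [333.5 169.5]
127.0 (312, 142, 20, 18) [321.9 151.8]
87.5 (313, 122, 18, 10) [321.5 126.5]
79.0 (333, 116, 7, 24) [335.9 127.4]
240.5 (246, 110, 27, 26) [259.  122.5]
619.0 (239, 81, 20, 120) [248.5 140.5]
110.0 (316, 66, 42, 8) [336.5  69.5]
```

View pics/w1c.png

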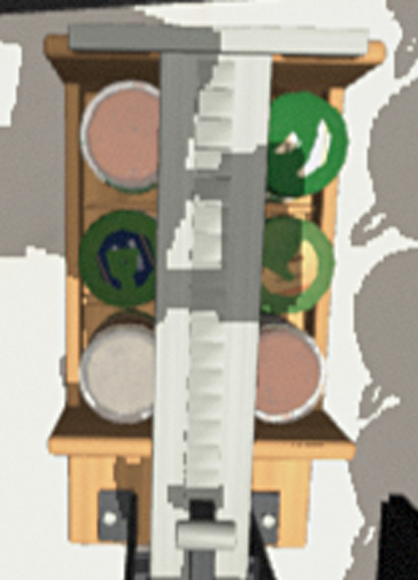

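Run:
```python
from h import *
c=dict(np.load("pics/w1.npz"))
f=lambda p,z: ray(c,(215+(p[0])/2.7-.3,50+p[1]/2.7-.3),z).round(1)
print("bar L",f((160,60),124),f((153,500),124)," R",f((272,60),124),f((255,490),124))
for n,e,top,bot in (("-x+54",(81,133),82,188),("-x0",(79,258),210,308),("-x-54",(80,372),322,424),("+x+54",(348,145),92,196),("+x0",(333,265),213,316),("+x-54",(325,370),322,420)):
    r=22 if n in("-x+54","-x-54","+x-54") else 22.5
    p=f(e,117); s=1 if n[0]=="-" else -1
    print(n,"cx",p[0]+s*r,"cy",f((e[0]+s*55,top),117)[1],f((e[0]+s*55,bot),117)[1])
print("rail outer L",f((63,150),45),f((65,400),45))
```

```text
bar L [455.  114.1 124. ] [453.3 -83.8 124. ]  R [503.  114.4 124. ] [502.4 -78.5 124. ]
-x+54 cx 442.2 cy 106.2 61.4
-x0 cx 441.1 cy 51.8 7.6
-x-54 cx 440.3 cy 1.1 -47.8
+x+54 cx 516.6 cy 102.5 58.4
+x0 cx 512.9 cy 50.9 4.3
+x-54 cx 512.4 cy 1.5 -45.5
rail outer L [405.2  83.   45. ] [403.9 -51.   45. ]
```

Run:
```python
from h import *
c=dict(np.load("pics/w1.npz"))
f=lambda p,z: ray(c,(215+(p[0])/2.7-.3,50+p[1]/2.7-.3),z).round(1)
print("pin ends",f((177,534),163),f((237,534),163),"front edge",f((207,520),165),"near",f((207,548),165))
C=np.array([477.5,29.3]);
for y in(-.01,-.015,-.02): print(y,"pin",C+R(y)@[0,-115],"pivot",C+R(y)@[0,-158])
t=dict(np.load("pics/top0.npz")); s=dict(np.load("pics/scene0.npz"))
print(pix(s,[*(C+R(-.015)@[0,-215]),169]),pix(s,[*(C+R(-.015)@[0,-115]),160]),pix(t,[*(C+R(-.015)@[0,-115]),160]))
cv2.imwrite("pics/s0c.png",cv2.resize(s["img"][180:300,220:380],None,fx=4,fy=4,interpolation=cv2.INTER_CUBIC))
```

```text
pin ends [463.8 -86.6 163. ] [490.1 -86.5 163. ] front edge [476.7 -79.4 165. ] near [476.9 -92.3 165. ]
-0.01 pin [476.35001917 -85.69425005] pivot [ 475.92002633 -128.69210007]
-0.015 pin [475.77506469 -85.68706274] pivot [ 475.13008887 -128.68222533]
-0.02 pin [475.20015333 -85.67700077] pivot [ 474.34021066 -128.66840105]
[344.13830662 243.61334253] [310.67728997 225.224255  ] [320.90492168 213.3812855 ]
```

View pics/s0c.png

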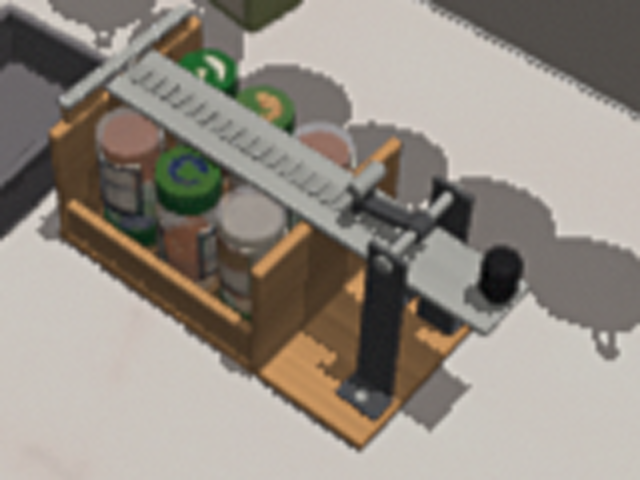

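The pin measures (477,-86) at z 160, which agrees with the carrier pose of about (477.5,29.3) and yaw about -0.01. I'll go above it, then descend.

```bash
python3 -m crank '[[-68,25,40,1,50],[-68,25,80,1,50],[-68,25,120,1,50],[-68,25,160,1,50],[-68,25,172,1,50],[-68,25,172,1,50]]'; python3 -m crank '[[0,0,17,0,50],[0,0,34,0,50],[0,0,34,0,50]]'
python3 - <<'E'
from h import *
c=cam("wrist","w2"); print(pix(c,[476.5,-86,160]))
E
```

```text
t: 2.32
eef_pos: [474.2, -84.3, 195.2]
tcp_rot: [-3.132, -0.003, 1.561]
ft_force: [0.2, 0.6, -1.5]
opening: 0.636
grip_force: 0.0
t: 2.57
eef_pos: [476.3, -84.7, 165.8]
tcp_rot: [-3.139, -0.001, 1.561]
ft_force: [0.1, 0.0, -0.2]
opening: 0.529
grip_force: 0.0
[269.75503683 261.66240435]
```

View pics/w2.png

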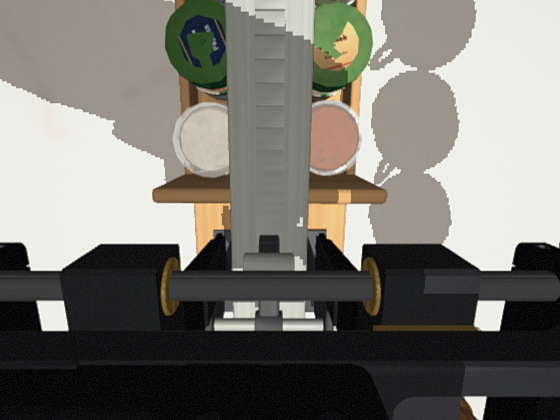

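The pin sits at (270,262), between the fingers. I'll close on it, then swing the arc.

```bash
python3 -m crank '[[0,0,0,0,15],[0,0,0,0,15],[0,0,0,0,15],[0,0,0,0,15],[0,0,0,0,15],[0,0,0,0,15]]' && python3 -m crank '[[-1,0,-4,0,15],[-3,0,-8,0,15],[-5,0,-12,0,15],[-9,0,-18,0,15],[-13,0,-22,0,15],[-19,0,-27,0,15],[-24,0,-30,0,15],[-31,0,-32,0,15],[-37,0,-33,0,15],[-37,0,-33,0,15]]'
```

```text
t: 3.12
eef_pos: [475.6, -85.7, 167.0]
tcp_rot: [-3.139, -0.001, 1.56]
ft_force: [-8.3, 1.0, 7.6]
opening: 0.264
grip_force: 30.0
t: 3.95
eef_pos: [475.1, -122.9, 199.9]
tcp_rot: [-3.139, -0.002, 1.559]
ft_force: [-8.5, 4.9, 5.2]
opening: 0.27
grip_force: 30.0
```

```bash
python3 -m crank '[[-6,0,0,0,15],[-13,0,0,0,15],[-19,0,1,0,15],[-25,0,4,0,15],[-29,0,6,0,15],[-33,0,9,0,15],[-36,0,11,0,15],[-36,0,11,0,15],[-36,0,11,0,15]]' && python3 -m crank '[[0,0,0,0,40],[0,0,0,0,40],[0,0,0,0,40],[0,0,-20,0,40],[0,0,-40,0,40],[0,0,-60,0,40],[0,0,-60,0,40]]'
python3 - <<'E'
from h import *
c=cam("scene"); cv2.imwrite("pics/s1c.png",cv2.resize(c["img"][120:320,180:420],None,fx=3,fy=3,interpolation=cv2.INTER_CUBIC))
E
```

```text
t: 4.7
eef_pos: [474.8, -159.4, 189.2]
tcp_rot: [-3.139, 0.0, 1.559]
ft_force: [-11.7, -2.5, 10.2]
opening: 0.263
grip_force: 30.0
t: 5.28
eef_pos: [477.4, -159.5, 251.9]
tcp_rot: [3.136, 0.002, 1.56]
ft_force: [0.7, 0.8, -0.2]
opening: 0.421
grip_force: 0.0
```

View pics/s1c.png

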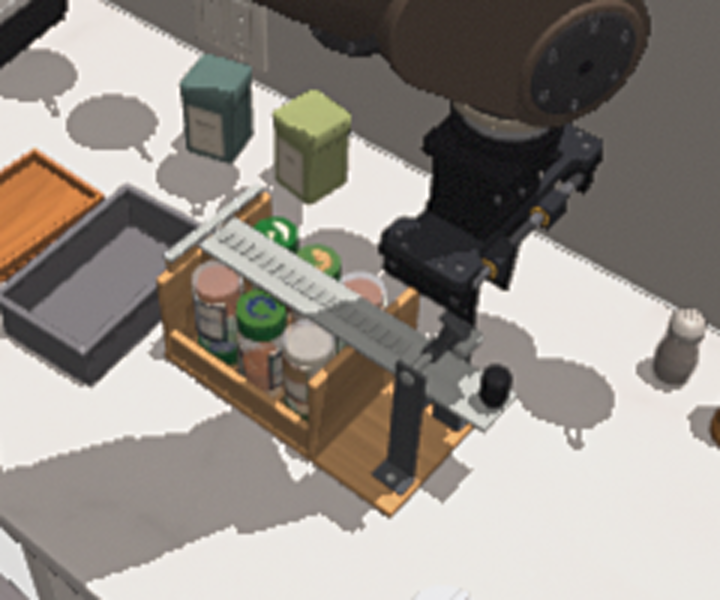

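The pawl lies back. Next I'll grip the knob and pull.

```bash
python3 -m crank '[[-28,-2,0,0,60],[-28,-2,0,0,60],[-28,-2,30,0,60],[-28,-2,60,0,60],[-28,-2,93,0,60],[-28,-2,93,0,60]]' && python3 -m crank '[[0,0,0,0,5],[0,0,0,0,5],[0,0,0,0,5],[0,0,0,0,5],[0,0,0,0,5],[0,0,0,0,5],[0,0,0,0,5]]' && python3 -m crank '[[-10,0,0,0,5],[-30,0,0,0,5],[-50,0,0,0,5],[-70,0,0,0,5],[-90,0,0,0,5],[-110,0,0,0,5],[-130,0,0,0,5],[-145,0,0,0,5],[-155,0,0,0,5],[-155,0,0,0,5]]'
```

```text
t: 5.83
eef_pos: [471.4, -185.6, 150.2]
tcp_rot: [-3.134, -0.004, 1.559]
ft_force: [0.2, -0.1, -0.8]
opening: 0.629
grip_force: 0.0
t: 6.42
eef_pos: [474.0, -187.1, 156.2]
tcp_rot: [3.14, 0.0, 1.559]
ft_force: [0.0, 0.4, 6.1]
opening: 0.251
grip_force: 30.0
t: 7.25
eef_pos: [471.9, -344.3, 156.2]
tcp_rot: [3.14, 0.002, 1.558]
ft_force: [-0.7, -0.8, 7.3]
opening: 0.253
grip_force: 30.0
```

```bash
python3 -m crank '[[-8,0,0,0,5],[-16,0,0,0,5],[-20,0,0,0,5],[-22,0,0,0,5],[-24,0,0,0,5],[-24,0,0,0,5],[-24,0,0,0,5]]'
```

```text
t: 7.83
eef_pos: [471.6, -361.2, 155.7]
tcp_rot: [-3.14, -0.009, 1.559]
ft_force: [4.1, 28.4, 12.4]
opening: 0.253
grip_force: 30.0
```

The bar is at its stop: 174 mm of travel, with 28 N resisting. I'll release it, rise, and look at the jars from above.

```bash
python3 -m crank '[[0,0,0,0,60],[0,0,0,0,60],[0,0,0,0,60],[0,0,-40,0,64],[0,0,-80,0,64],[0,0,-110,0,64],[40,2,-140,0,64],[80,2,-140,0,64],[120,2,-140,0,64],[160,2,-140,0,64]]' && python3 -m crank '[[195,2,0,0,64],[195,2,0,0,64],[195,2,0,0,64],[195,2,0,0,64],[195,2,0,0,64],[195,2,0,0,64],[195,2,0,0,64]]'
python3 - <<'E'
from h import *
c=cam("wrist","w3"); np.savez("pics/w3.npz",**c)
t=cam("top","top1"); np.savez("pics/top1.npz",**t)
C=np.array([477.5,29.3])
for x in(-37,37):
  for y in(54,0,-54): print(x,y,pix(c,[*(C+R(-.013)@[x,y]),117]).round(1))
print(ray(t,(358,200),169),env.state()["eef_pos"])
E
```

```text
t: 8.67
eef_pos: [475.1, -207.0, 296.0]
tcp_rot: [3.14, 0.001, 1.558]
ft_force: [0.9, 0.1, 0.3]
opening: 0.671
grip_force: 0.0
t: 9.25
eef_pos: [479.7, -12.2, 295.6]
tcp_rot: [3.141, 0.0, 1.562]
ft_force: [0.1, 0.1, 0.4]
opening: 0.678
grip_force: 0.0
-37 54 [229.1  98.8]
-37 0 [230.4 155. ]
-37 -54 [231.7 206.9]
37 54 [305.1  99.2]
37 0 [303.5 155.3]
37 -54 [301.9 207.2]
[ 511.88473018 -181.63777947  169.        ] [479.78674094 -13.71482925 295.43822141]
```

View pics/w3.png

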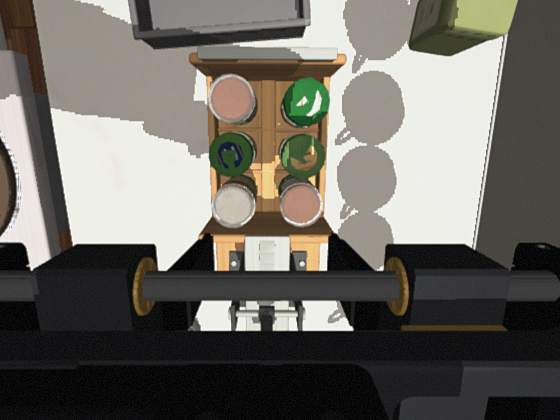

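All six tops are clear: left column (232,98), (231,154), (233,204) and right column (306,101), (302,156), (301,204), within ~3 px of the prediction. Now I'll compute the exact jar, tray and tote positions.

```bash
cat >> h.py <<'E'
def objs(t):
    hsv=cv2.cvtColor(t["img"],cv2.COLOR_BGR2HSV); H,S,V=[hsv[...,i].astype(int) for i in range(3)]
    out={}
    for n,m,z in (("tray",(H<18)&(S>110)&(V>60),22),("bin",(S<60)&(V<130),59)):
        m=m.copy(); m[:185]=0; m[285:]=0; m[:,:120]=0; m[:,237:]=0
        b=max(blobs(m,30),key=lambda q:q[0]); q=np.array([ray(t,p,z)[:2] for p in b[2][:,0]],np.float32)
        r=cv2.minAreaRect(q); P=cv2.boxPoints(r); e=P[1]-P[0] if np.linalg.norm(P[1]-P[0])>np.linalg.norm(P[2]-P[1]) else P[2]-P[1]
        a=np.arctan2(e[1],e[0]); a=(a+np.pi/2)%np.pi-np.pi/2
        out[n]=(np.array(r[0]).round(1),np.round(sorted(r[1]),0),round(float(a),3))
    return out
E
python3 - <<'E'
from h import *
c=dict(np.load("pics/w3.npz")); g=cv2.cvtColor(c["img"],cv2.COLOR_BGR2GRAY)
ci=cv2.HoughCircles(g[60:235,195:345],cv2.HOUGH_GRADIENT,1,35,param1=120,param2=14,minRadius=19,maxRadius=27)
for u,v,r in sorted(ci[0].tolist()): print((195+u,60+v,r),ray(c,(195+u,60+v),117).round(1))
for f in("top0","top1"): print(objs(dict(np.load(f"pics/{f}.npz"))))
E
```

```text
(229.5, 99.5, 25.200000762939453) [441.6  83.1 117. ]
(231.5, 153.5, 23.0) [441.6  31.3 117. ]
(231.5, 204.5, 23.0) [439.7 -21.7 117. ]
(301.5, 206.5, 20.700000762939453) [513.3 -24.4 117. ]
(303.5, 157.5, 24.100000381469727) [514.6  26.6 117. ]
(306.5, 102.5, 24.100000381469727) [516.6  79.8 117. ]
{'tray': (array([421. , 383.1]), array([117., 188.]), -0.025), 'bin': (array([423.9, 222.2]), array([124., 194.]), 0.064)}
{'tray': (array([421. , 383.1]), array([117., 188.]), -0.025), 'bin': (array([422.6, 220.1]), array([125., 194.]), 0.063)}
```

```bash
python3 -m crank '[[40,-15,20,0,64],[75,-30,40,0,64],[96,-39,60,0,64],[96,-39,90,0,64],[96,-39,120,0,64],[96,-39,150,0,64],[96,-39,175,0,64],[96,-39,190,0,64],[96,-39,201,0,64],[96,-39,201,0,64]]' && python3 -m crank '[[0,0,0,0,30],[0,0,0,0,30],[0,0,0,0,30],[0,0,0,0,30],[0,0,0,0,30],[0,0,0,0,30]]' && python3 -m crank '[[0,0,-5,0,30],[0,0,-15,0,30],[0,0,-30,0,30],[0,0,-50,0,30],[0,0,-70,0,30],[0,0,-90,0,30],[0,0,-110,0,30],[0,0,-130,0,30],[0,0,-145,0,30],[0,0,-150,0,30]]'
python3 - <<'E'
from h import *
s=env.state(); print(s["eef_pos"].round(1),s["tcp_rot"])
t=cam("top"); print(objs(t))
E
```

```text
t: 10.18
eef_pos: [441.4, 82.1, 92.5]
tcp_rot: [-3.138, 0.0, 1.557]
ft_force: [0.0, 0.2, 0.7]
opening: 0.673
grip_force: 0.0
t: 10.68
eef_pos: [442.1, 83.5, 95.1]
tcp_rot: [3.14, -0.0, 1.56]
ft_force: [-0.7, -1.1, 6.6]
opening: 0.459
grip_force: 29.9
t: 11.52
eef_pos: [442.1, 83.6, 246.8]
tcp_rot: [3.138, -0.0, 1.56]
ft_force: [-0.5, -0.4, -1.4]
opening: 0.462
grip_force: 29.9
[442.1  83.6 246.8] [ 3.13829375e+00 -2.89998818e-04  1.55969697e+00]
{'tray': (array([421. , 383.1]), array([117., 188.]), -0.025), 'bin': (array([398.1, 220.2]), array([123., 246.]), 0.064)}
```

```bash
python3 -m crank '[[12,-6,0,0,30],[32,-16,0,0,30],[56,-27,0,0,30],[80,-39,0,0,30],[104,-50,0,0,30],[128,-62,0,0,30],[148,-72,0,0,30],[159,-77,0,0,30],[159,-77,0,0,30],[159,-77,0,0,30]]' && python3 -m crank '[[0,0,10,0,30],[0,0,30,0,30],[0,0,52,0,30],[0,0,74,0,30],[0,0,96,0,30],[0,0,116,0,30],[0,0,132,0,30],[0,0,144,0,30],[0,0,150,0,30],[0,0,152,0,30]]' && python3 -c "
from h import *
t=cam('top'); print(objs(t))
c=cam('wrist','w4')"
```

```text
t: 12.4
eef_pos: [366.1, 243.4, 243.8]
tcp_rot: [-3.14, 0.001, 1.561]
ft_force: [-0.6, 0.7, -1.1]
opening: 0.466
grip_force: 29.9
t: 13.23
eef_pos: [366.6, 242.5, 91.5]
tcp_rot: [-3.14, 0.001, 1.558]
ft_force: [-0.1, -0.5, -0.7]
opening: 0.47
grip_force: 29.9
{'tray': (array([421. , 383.1]), array([117., 188.]), -0.027), 'bin': (array([419.2, 236.3]), array([153., 202.]), 0.065)}
```

View pics/w4.png

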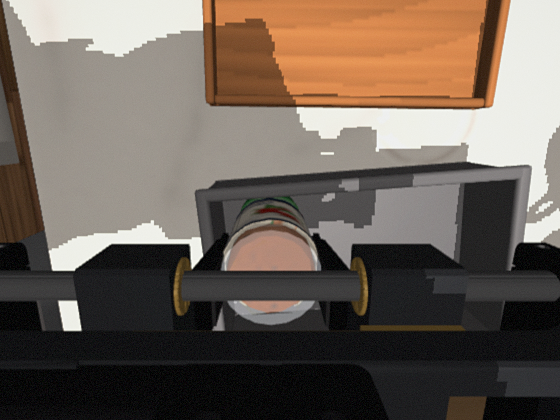

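```bash
python3 -m crank '[[0,0,2,0,30],[0,0,4,0,30],[0,0,5,0,30],[0,0,5,0,30]]' && python3 -m crank '[[0,0,0,0,60],[0,0,0,0,60],[0,0,0,0,60],[0,0,-10,0,62],[0,0,-40,0,64],[0,0,-80,0,64],[0,0,-120,0,64],[0,0,-160,0,64],[-40,12,-160,0,64],[-80,24,-160,0,64]]' && python3 -m crank '[[-35,10,0,0,64],[-70,20,0,0,64],[-105,30,0,0,64],[-140,40,0,0,64],[-170,50,0,0,64],[-183,52,0,0,64],[-183,52,0,0,64],[-183,52,0,0,64]]'
python3 - <<'E'
from h import *
s=env.state(); print(s["eef_pos"].round(1),s["tcp_rot"])
t=cam("top","t2"); print(objs(t))
cv2.imwrite("pics/t2c.png",cv2.resize(t["img"][175:285,125:395],None,fx=2.95,fy=2.95,interpolation=cv2.INTER_CUBIC))
E
```

```text
t: 13.67
eef_pos: [366.6, 243.4, 87.6]
tcp_rot: [3.141, -0.0, 1.56]
ft_force: [0.6, 0.2, -1.2]
opening: 0.467
grip_force: 29.9
t: 14.5
eef_pos: [389.9, 163.8, 249.8]
tcp_rot: [3.136, -0.001, 1.565]
ft_force: [1.7, -0.2, -0.1]
opening: 0.67
grip_force: 0.0
t: 15.17
eef_pos: [439.3, -20.6, 247.4]
tcp_rot: [-3.141, -0.0, 1.558]
ft_force: [-0.6, 0.0, -0.1]
opening: 0.671
grip_force: 0.0
[439.3 -20.6 247.4] [-3.14127839e+00 -2.78464830e-04  1.55760574e+00]
{'tray': (array([421. , 383.1]), array([117., 188.]), -0.025), 'bin': (array([423.4, 221.1]), array([124., 193.]), 0.078)}
```

View pics/t2c.png

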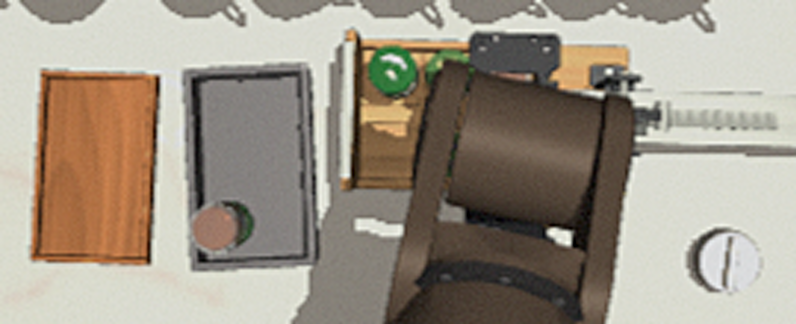

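Jar 1 stands in the tote's front-left corner at (216,226) in the crop, and the tote hasn't moved. Next is the empty at (-37,-54).

```bash
python3 -m crank '[[0,0,30,0,64],[0,0,65,0,64],[0,0,100,0,64],[0,0,130,0,64],[0,0,145,0,64],[0,0,153,0,64],[0,0,153,0,64]]' && python3 -m crank '[[0,0,0,0,30],[0,0,0,0,30],[0,0,0,0,30],[0,0,0,0,30],[0,0,0,0,30],[0,0,0,0,30]]' && python3 -m crank '[[0,0,-5,0,30],[0,0,-15,0,30],[0,0,-30,0,30],[0,0,-50,0,30],[0,0,-75,0,30],[0,0,-100,0,30],[0,0,-125,0,30],[0,0,-143,0,30],[0,0,-153,0,30],[0,0,-153,0,30]]' && python3 -m crank '[[10,-1,0,0,30],[30,-2,0,0,30],[58,-5,0,0,30],[86,-7,0,0,30],[114,-9,0,0,30],[142,-11,0,0,30],[170,-13,0,0,30],[198,-16,0,0,30],[216,-18,0,0,30],[223,-18,0,0,30]]' && python3 -m crank '[[0,0,0,0,30],[0,0,15,0,30],[0,0,35,0,30],[0,0,57,0,30],[0,0,80,0,30],[0,0,102,0,30],[0,0,122,0,30],[0,0,138,0,30],[0,0,147,0,30],[0,0,150,0,30]]'
python3 - <<'E'
from h import *
t=cam("top"); print(objs(t)); print(env.state()["tcp_rot"])
E
```

```text
t: 15.8
eef_pos: [438.9, -19.3, 93.4]
tcp_rot: [-3.139, -0.001, 1.561]
ft_force: [0.4, 0.2, 0.7]
opening: 0.67
grip_force: 0.0
t: 16.3
eef_pos: [439.9, -20.4, 95.4]
tcp_rot: [3.14, 0.0, 1.559]
ft_force: [-1.1, 1.9, 9.5]
opening: 0.477
grip_force: 30.0
t: 17.13
eef_pos: [439.9, -20.4, 249.8]
tcp_rot: [3.138, 0.001, 1.559]
ft_force: [-0.3, -0.3, -1.2]
opening: 0.481
grip_force: 30.0
t: 17.97
eef_pos: [422.8, 205.2, 246.3]
tcp_rot: [-3.139, 0.0, 1.562]
ft_force: [-0.2, -0.3, -2.2]
opening: 0.481
grip_force: 30.0
t: 18.8
eef_pos: [423.5, 202.0, 96.1]
tcp_rot: [-3.139, 0.001, 1.559]
ft_force: [-0.3, 0.1, -2.0]
opening: 0.477
grip_force: 30.0
{'tray': (array([421. , 383.1]), array([117., 188.]), -0.025), 'bin': (array([445.8, 231.2]), array([139., 158.]), 0.064)}
[-3.13972961e+00  5.99504307e-04  1.55864959e+00]
```

```bash
python3 -m crank '[[0,0,4,0,30],[0,0,7,0,30],[0,0,9,0,30],[0,0,9,0,30],[0,0,9,0,30]]' && python3 -m crank '[[0,0,0,0,60],[0,0,0,0,60],[0,0,0,0,60],[0,0,-10,0,62],[0,0,-40,0,64],[0,0,-80,0,64],[0,0,-120,0,64],[0,0,-160,0,64],[-35,14,-160,0,64],[-70,28,-160,0,64]]' && python3 -m crank '[[-35,14,0,0,64],[-70,28,0,0,64],[-105,44,0,0,64],[-135,57,0,0,64],[-150,64,0,0,64],[-155,64,0,0,64],[-155,64,0,0,64],[-155,64,0,0,64]]'
python3 - <<'E'
from h import *
s=env.state(); print(s["eef_pos"].round(1),s["tcp_rot"])
t=cam("top","t3"); print(objs(t))
E
```

```text
t: 19.27
eef_pos: [424.1, 202.9, 88.8]
tcp_rot: [3.141, -0.0, 1.56]
ft_force: [0.4, 0.5, -1.2]
opening: 0.478
grip_force: 30.0
t: 20.1
eef_pos: [451.7, 132.9, 251.1]
tcp_rot: [3.136, -0.001, 1.564]
ft_force: [1.2, 0.4, -0.0]
opening: 0.671
grip_force: 0.0
t: 20.77
eef_pos: [512.9, -22.6, 248.4]
tcp_rot: [-3.141, -0.0, 1.559]
ft_force: [-0.6, -0.6, 1.0]
opening: 0.674
grip_force: 0.0
[512.9 -22.6 248.4] [-3.14122642e+00 -3.64833636e-04  1.55921935e+00]
{'tray': (array([421. , 383.1]), array([117., 188.]), -0.025), 'bin': (array([421.3, 220.1]), array([125., 196.]), 0.064)}
```

```bash
python3 -m crank '[[-1,0,30,0,64],[-1,0,65,0,64],[-1,0,100,0,64],[-1,0,130,0,64],[-1,0,145,0,64],[-1,0,154,0,64],[-1,0,154,0,64]]' && python3 -m crank '[[0,0,0,0,30],[0,0,0,0,30],[0,0,0,0,30],[0,0,0,0,30],[0,0,0,0,30],[0,0,0,0,30]]' && python3 -m crank '[[0,0,-5,0,30],[0,0,-15,0,30],[0,0,-30,0,30],[0,0,-50,0,30],[0,0,-75,0,30],[0,0,-100,0,30],[0,0,-125,0,30],[0,0,-143,0,30],[0,0,-153,0,30],[0,0,-153,0,30]]' && python3 -m crank '[[12,-2,0,0,30],[36,-5,0,0,30],[68,-10,0,0,30],[100,-15,0,0,30],[132,-20,0,0,30],[164,-25,0,0,30],[196,-30,0,0,30],[228,-35,0,0,30],[254,-38,0,0,30],[267,-39,0,0,30]]' && python3 -m crank '[[0,0,0,0,30],[0,0,15,0,30],[0,0,35,0,30],[0,0,57,0,30],[0,0,80,0,30],[0,0,102,0,30],[0,0,122,0,30],[0,0,138,0,30],[0,0,147,0,30],[0,0,150,0,30]]'
python3 - <<'E'
from h import *
t=cam("top"); print(objs(t)); print(env.state()["tcp_rot"]); cam("wrist","w5")
E
```

```text
t: 21.4
eef_pos: [512.7, -23.1, 93.3]
tcp_rot: [-3.139, -0.001, 1.561]
ft_force: [-0.1, 0.1, -0.2]
opening: 0.676
grip_force: 0.0
t: 21.9
eef_pos: [513.9, -24.2, 95.5]
tcp_rot: [3.14, 0.0, 1.559]
ft_force: [-0.6, 0.0, 7.9]
opening: 0.474
grip_force: 29.9
t: 22.73
eef_pos: [513.9, -24.2, 249.8]
tcp_rot: [3.138, 0.001, 1.559]
ft_force: [0.1, 1.2, -0.9]
opening: 0.478
grip_force: 29.9
t: 23.57
eef_pos: [475.9, 246.2, 246.0]
tcp_rot: [-3.139, 0.0, 1.561]
ft_force: [0.7, -0.2, -2.1]
opening: 0.477
grip_force: 29.9
t: 24.4
eef_pos: [476.9, 242.3, 95.7]
tcp_rot: [-3.139, 0.001, 1.559]
ft_force: [-0.3, -0.1, -0.6]
opening: 0.48
grip_force: 29.9
{'tray': (array([421.9, 425.1]), array([ 38., 188.]), 0.033), 'bin': (array([416.3, 198.8]), array([ 80., 283.]), 0.041)}
[-3.13950836e+00  7.94317056e-04  1.55880717e+00]
```

View pics/w5.png

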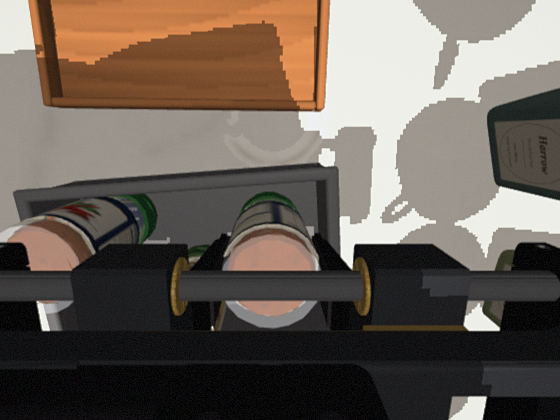

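```bash
python3 -m crank '[[0,0,4,0,30],[0,0,7,0,30],[0,0,9,0,30],[0,0,10,0,30],[0,0,10,0,30]]' && python3 -m crank '[[0,0,0,0,60],[0,0,0,0,60],[0,0,0,0,60],[0,0,-10,0,62],[0,0,-40,0,64],[0,0,-80,0,64],[0,0,-120,0,64],[0,0,-160,0,64],[-35,9,-160,0,64],[-70,18,-160,0,64]]' && python3 -m crank '[[-35,9,0,0,64],[-70,18,0,0,64],[-93,24,0,0,64],[-93,24,0,0,64],[-93,24,0,0,64],[-93,24,0,0,64]]'
python3 - <<'E'
from h import *
s=env.state(); print(s["eef_pos"].round(1),s["tcp_rot"])
t=cam("top","t4"); print(objs(t))
E
```

```text
t: 24.92
eef_pos: [477.6, 243.4, 87.6]
tcp_rot: [3.141, -0.0, 1.56]
ft_force: [-0.5, -0.3, -2.1]
opening: 0.475
grip_force: 29.9
t: 25.75
eef_pos: [495.0, 173.5, 250.9]
tcp_rot: [3.136, -0.001, 1.563]
ft_force: [1.1, 0.4, 0.0]
opening: 0.673
grip_force: 0.0
t: 26.25
eef_pos: [517.5, 80.1, 248.0]
tcp_rot: [3.141, -0.0, 1.559]
ft_force: [-0.6, -0.1, 1.0]
opening: 0.672
grip_force: 0.0
[517.5  80.1 248. ] [ 3.14121360e+00 -2.75927694e-04  1.55914065e+00]
{'tray': (array([421. , 383.1]), array([117., 188.]), -0.025), 'bin': (array([398.3, 247.3]), array([ 68., 249.]), 0.059)}
```

```bash
python3 -m crank '[[0,0,30,0,64],[0,0,65,0,64],[0,0,100,0,64],[0,0,130,0,64],[0,0,145,0,64],[0,0,153,0,64],[0,0,153,0,64]]' && python3 -m crank '[[0,0,0,0,30],[0,0,0,0,30],[0,0,0,0,30],[0,0,0,0,30],[0,0,0,0,30],[0,0,0,0,30]]' && python3 -m crank '[[0,0,-5,0,30],[0,0,-15,0,30],[0,0,-30,0,30],[0,0,-50,0,30],[0,0,-75,0,30],[0,0,-100,0,30],[0,0,-125,0,30],[0,0,-143,0,30],[0,0,-153,0,30],[0,0,-153,0,30]]' && python3 -m crank '[[12,-2,0,0,30],[36,-5,0,0,30],[66,-9,0,0,30],[97,-13,0,0,30],[128,-17,0,0,30],[159,-21,0,0,30],[190,-25,0,0,30],[221,-29,0,0,30],[250,-33,0,0,30],[275,-37,0,0,30]]' && python3 -m crank '[[20,-3,0,0,30],[38,-5,0,0,30],[49,-6,0,0,30],[49,-6,0,0,30],[49,-6,0,0,30]]' && python3 -m crank '[[0,0,15,0,30],[0,0,35,0,30],[0,0,57,0,30],[0,0,80,0,30],[0,0,102,0,30],[0,0,122,0,30],[0,0,138,0,30],[0,0,147,0,30],[0,0,149,0,30],[0,0,149,0,30]]'
python3 - <<'E'
from h import *
cam("wrist","w6"); t=cam("top","t5"); print(objs(t)); print(env.state()["eef_pos"],env.state()["tcp_rot"])
E
```

```text
t: 26.88
eef_pos: [517.0, 80.7, 93.3]
tcp_rot: [-3.139, -0.0, 1.561]
ft_force: [0.0, -0.1, -0.5]
opening: 0.67
grip_force: 0.0
t: 27.38
eef_pos: [518.1, 79.8, 95.4]
tcp_rot: [3.14, -0.0, 1.559]
ft_force: [-0.9, 0.4, 7.2]
opening: 0.469
grip_force: 29.9
t: 28.22
eef_pos: [518.1, 79.8, 249.8]
tcp_rot: [3.138, -0.0, 1.559]
ft_force: [-0.2, 0.8, -2.9]
opening: 0.468
grip_force: 29.9
t: 29.05
eef_pos: [482.4, 357.5, 245.6]
tcp_rot: [-3.139, 0.001, 1.56]
ft_force: [0.1, 0.2, -1.7]
opening: 0.469
grip_force: 29.9
t: 29.47
eef_pos: [477.8, 404.3, 246.4]
tcp_rot: [-3.14, 0.001, 1.56]
ft_force: [-0.6, 0.1, -1.6]
opening: 0.471
grip_force: 29.9
t: 30.3
eef_pos: [478.5, 403.7, 98.4]
tcp_rot: [-3.141, 0.0, 1.559]
ft_force: [-0.1, 0.7, -1.1]
opening: 0.469
grip_force: 29.9
{'tray': (array([419.7, 370.4]), array([ 97., 187.]), 0.014), 'bin': (array([423.6, 221.5]), array([123., 193.]), 0.067)}
[478.78750836 404.23751434  99.45859077] [ 3.14051906e+00 -7.96928401e-04  1.55913959e+00]
```

View pics/w6.png

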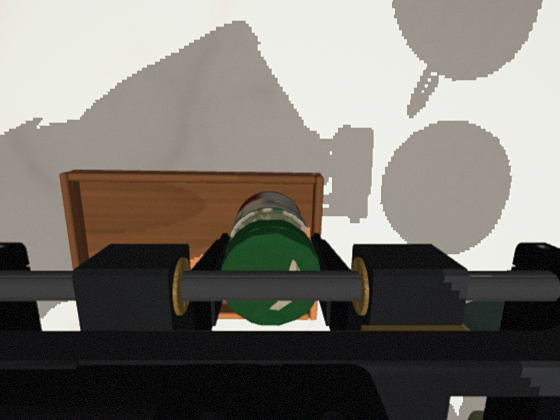

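```bash
python3 -m crank '[[0,0,4,0,30],[0,0,7,0,30],[0,0,9,0,30],[0,0,10,0,30],[0,0,10.4,0,30],[0,0,10.4,0,30]]' && python3 -m crank '[[0,0,0,0,60],[0,0,0,0,60],[0,0,0,0,60],[0,0,-10,0,62],[0,0,-40,0,64],[0,0,-80,0,64],[0,0,-120,0,64],[0,0,-160,0,64],[-35,4,-160,0,64],[-70,8,-160,0,64]]' && python3 -m crank '[[-38,4,0,0,64],[-76,8,0,0,64],[-114,12,0,0,64],[-152,16,0,0,64],[-190,20,0,0,64],[-228,24,0,0,64],[-266,28,0,0,64],[-296,32,0,0,64],[-307,32,0,0,64],[-307,32,0,0,64]]'
python3 - <<'E'
from h import *
t=cam("top","t6"); print(objs(t)); s=env.state(); print(s["eef_pos"].round(1),s["tcp_rot"])
E
```

```text
t: 30.9
eef_pos: [478.1, 404.5, 89.3]
tcp_rot: [3.141, -0.001, 1.56]
ft_force: [-3.9, -1.4, 11.3]
opening: 0.47
grip_force: 30.0
t: 31.73
eef_pos: [485.7, 334.7, 251.1]
tcp_rot: [3.137, -0.003, 1.562]
ft_force: [0.4, -0.6, -1.4]
opening: 0.671
grip_force: 0.0
t: 32.57
eef_pos: [514.1, 24.9, 248.5]
tcp_rot: [3.141, 0.0, 1.556]
ft_force: [0.8, -0.2, 0.7]
opening: 0.669
grip_force: 0.0
{'tray': (array([421. , 383.1]), array([117., 188.]), -0.025), 'bin': (array([398. , 215.1]), array([132., 252.]), 0.082)}
[514.   26.3 248.4] [ 3.14128893e+00 -2.65217185e-04  1.55722871e+00]
```

```bash
python3 -m crank '[[0,0,30,0,64],[0,0,65,0,64],[0,0,100,0,64],[0,0,130,0,64],[0,0,145,0,64],[0,0,154,0,64],[0,0,154,0,64]]' && python3 -m crank '[[0,0,0,0,30],[0,0,0,0,30],[0,0,0,0,30],[0,0,0,0,30],[0,0,0,0,30],[0,0,0,0,30]]' && python3 -m crank '[[0,0,-5,0,30],[0,0,-15,0,30],[0,0,-30,0,30],[0,0,-50,0,30],[0,0,-75,0,30],[0,0,-100,0,30],[0,0,-125,0,30],[0,0,-143,0,30],[0,0,-153,0,30],[0,0,-153,0,30]]' && python3 -m crank '[[12,-3,0,0,30],[36,-10,0,0,30],[66,-19,0,0,30],[97,-28,0,0,30],[128,-37,0,0,30],[159,-46,0,0,30],[190,-55,0,0,30],[221,-64,0,0,30],[250,-73,0,0,30],[278,-82,0,0,30]]' && python3 -m crank '[[25,-7,0,0,30],[46,-13,0,0,30],[56,-16,0,0,30],[56,-16,0,0,30],[56,-16,0,0,30]]' && python3 -m crank '[[0,0,15,0,30],[0,0,35,0,30],[0,0,57,0,30],[0,0,80,0,30],[0,0,102,0,30],[0,0,122,0,30],[0,0,138,0,30],[0,0,147,0,30],[0,0,149,0,30],[0,0,149,0,30]]'
python3 - <<'E'
from h import *
cam("wrist","w7"); t=cam("top","t7"); print(objs(t)); print(env.state()["eef_pos"],env.state()["tcp_rot"])
E
```

```text
t: 33.2
eef_pos: [513.5, 28.2, 92.8]
tcp_rot: [-3.139, -0.0, 1.561]
ft_force: [-0.5, 0.2, 0.3]
opening: 0.672
grip_force: 0.0
t: 33.7
eef_pos: [514.4, 26.9, 95.1]
tcp_rot: [3.14, -0.0, 1.559]
ft_force: [-1.4, 1.8, 7.7]
opening: 0.477
grip_force: 29.9
t: 34.53
eef_pos: [514.5, 26.8, 249.5]
tcp_rot: [3.138, 0.0, 1.559]
ft_force: [-0.5, 0.4, -1.2]
opening: 0.471
grip_force: 29.9
t: 35.37
eef_pos: [433.5, 307.6, 245.6]
tcp_rot: [-3.139, 0.001, 1.56]
ft_force: [0.6, 0.2, -0.5]
opening: 0.475
grip_force: 29.9
t: 35.78
eef_pos: [419.3, 361.8, 246.1]
tcp_rot: [-3.14, 0.001, 1.561]
ft_force: [-0.5, -0.2, -0.8]
opening: 0.477
grip_force: 29.9
t: 36.62
eef_pos: [420.1, 361.3, 97.9]
tcp_rot: [-3.141, 0.0, 1.559]
ft_force: [-0.5, -0.2, -0.6]
opening: 0.476
grip_force: 29.9
{'tray': (array([420.1, 346.7]), array([ 50., 187.]), 0.014), 'bin': (array([417., 224.]), array([123., 194.]), 0.064)}
[420.31237575 361.8748885   98.91852293] [ 3.14059796e+00 -7.13319667e-04  1.55911593e+00]
```

```bash
python3 -m crank '[[0,0,4,0,30],[0,0,7,0,30],[0,0,9,0,30],[0,0,9.8,0,30],[0,0,10,0,30],[0,0,10,0,30]]' && python3 -m crank '[[0,0,0,0,60],[0,0,0,0,60],[0,0,0,0,60],[0,0,-10,0,62],[0,0,-40,0,64],[0,0,-80,0,64],[0,0,-120,0,64],[0,0,-160,0,64],[-35,3,-160,0,64],[-70,5,-160,0,64]]' && python3 -m crank '[[-38,3,0,0,64],[-76,6,0,0,64],[-114,9,0,0,64],[-152,12,0,0,64],[-190,15,0,0,64],[-228,18,0,0,64],[-250,20,0,0,64],[-260,20,0,0,64],[-260,20,0,0,64],[-260,20,0,0,64]]'
python3 - <<'E'
from h import *
t=cam("top","t8"); print(objs(t)); s=env.state(); print(s["eef_pos"].round(1),s["tcp_rot"])
E
```

```text
t: 37.22
eef_pos: [419.8, 362.2, 89.0]
tcp_rot: [3.141, -0.001, 1.56]
ft_force: [-2.9, -1.1, 10.1]
opening: 0.474
grip_force: 30.0
t: 38.05
eef_pos: [424.4, 292.2, 250.9]
tcp_rot: [3.137, -0.003, 1.562]
ft_force: [0.4, -0.1, -1.2]
opening: 0.672
grip_force: 0.0
t: 38.88
eef_pos: [441.0, 32.0, 248.4]
tcp_rot: [3.141, -0.0, 1.558]
ft_force: [-0.3, 0.2, 0.1]
opening: 0.673
grip_force: 0.0
{'tray': (array([421. , 383.1]), array([117., 188.]), -0.025), 'bin': (array([393.2, 218.6]), array([130., 242.]), 0.061)}
[441.   32.5 248.3] [ 3.14142620e+00 -3.34550058e-04  1.55958170e+00]
```

```bash
python3 -m crank '[[-1,0,30,0,64],[-1,0,65,0,64],[-1,0,100,0,64],[-1,0,130,0,64],[-1,0,145,0,64],[-1,0,154,0,64],[-1,0,154,0,64]]' && python3 -m crank '[[0,0,0,0,30],[0,0,0,0,30],[0,0,0,0,30],[0,0,0,0,30],[0,0,0,0,30],[0,0,0,0,30]]' && python3 -m crank '[[0,0,-5,0,30],[0,0,-15,0,30],[0,0,-30,0,30],[0,0,-50,0,30],[0,0,-75,0,30],[0,0,-100,0,30],[0,0,-125,0,30],[0,0,-143,0,30],[0,0,-153,0,30],[0,0,-153,0,30]]' && python3 -m crank '[[12,-3,0,0,30],[36,-8,0,0,30],[66,-14,0,0,30],[97,-21,0,0,30],[128,-28,0,0,30],[159,-35,0,0,30],[190,-42,0,0,30],[221,-48,0,0,30],[252,-55,0,0,30],[283,-62,0,0,30]]' && python3 -m crank '[[30,-6,0,0,30],[58,-12,0,0,30],[80,-17,0,0,30],[91,-19,0,0,30],[91,-19,0,0,30],[91,-19,0,0,30]]' && python3 -m crank '[[0,0,15,0,30],[0,0,35,0,30],[0,0,57,0,30],[0,0,80,0,30],[0,0,102,0,30],[0,0,122,0,30],[0,0,138,0,30],[0,0,147,0,30],[0,0,149,0,30],[0,0,149,0,30]]'
python3 - <<'E'
from h import *
cam("wrist","w8"); t=cam("top","t9"); print(objs(t)); print(env.state()["eef_pos"],env.state()["tcp_rot"])
E
```

```text
t: 39.52
eef_pos: [440.6, 31.8, 92.8]
tcp_rot: [-3.139, -0.0, 1.561]
ft_force: [0.9, -0.7, 0.4]
opening: 0.671
grip_force: 0.0
t: 40.02
eef_pos: [441.5, 30.7, 95.0]
tcp_rot: [3.14, -0.0, 1.559]
ft_force: [-0.2, 0.6, 8.4]
opening: 0.477
grip_force: 29.9
t: 40.85
eef_pos: [441.6, 30.6, 249.5]
tcp_rot: [3.137, 0.0, 1.559]
ft_force: [-0.5, 0.2, -0.7]
opening: 0.478
grip_force: 29.8
t: 41.68
eef_pos: [381.4, 315.7, 246.4]
tcp_rot: [-3.141, 0.001, 1.559]
ft_force: [0.2, 0.2, -0.9]
opening: 0.475
grip_force: 29.8
t: 42.18
eef_pos: [364.1, 405.1, 246.4]
tcp_rot: [-3.141, 0.001, 1.56]
ft_force: [0.6, -0.7, -0.6]
opening: 0.475
grip_force: 29.8
t: 43.02
eef_pos: [364.7, 404.9, 98.1]
tcp_rot: [-3.141, 0.0, 1.559]
ft_force: [0.4, 0.4, -0.8]
opening: 0.476
grip_force: 29.8
{'tray': (array([421.2, 382.6]), array([116., 188.]), -0.024), 'bin': (array([417. , 224.4]), array([124., 194.]), 0.064)}
[364.81485743 405.50403862  98.98397433] [ 3.14062996e+00 -8.61647511e-04  1.55905425e+00]
```

View pics/w8.png

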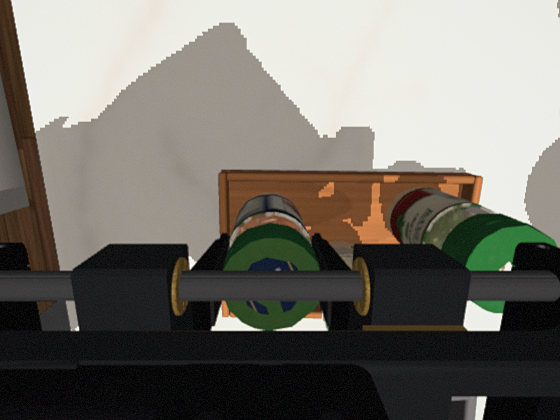

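```bash
python3 -m crank '[[0,0,4,0,30],[0,0,7,0,30],[0,0,9,0,30],[0,0,9.8,0,30],[0,0,10,0,30],[0,0,10,0,30]]' && python3 -m crank '[[0,0,0,0,60],[0,0,0,0,60],[0,0,0,0,60],[0,0,-10,0,60],[0,0,-40,0,60],[0,0,-80,0,60],[0,0,-120,0,60],[0,0,-160,0,60],[-30,25,-160,0,60],[-60,50,-160,0,60]]' && python3 -m crank '[[-38,15,0,0,60],[-76,30,0,0,60],[-114,45,0,0,60],[-152,60,0,0,60],[-190,66,0,0,60],[-230,66,0,0,60],[-270,66,0,0,60],[-310,66,0,0,60],[-350,66,0,0,60],[-390,66,0,0,60]]' && python3 -m crank '[[-40,0,0,0,60],[-80,0,0,0,60],[-120,0,0,0,60],[-160,0,0,0,60],[-200,0,0,0,60],[-240,0,0,0,60],[-280,0,0,0,60],[-310,0,0,0,60],[-316,0,0,0,60],[-316,0,0,0,60]]';  python3 - <<'E'
from h import *
t=cam("top","t10"); print(objs(t)); s=env.state(); print(s["eef_pos"].round(1),s["tcp_rot"])
cv2.imwrite("pics/t10c.png",cv2.resize(t["img"][165:285,125:435],None,fx=2.5,fy=2.5,interpolation=cv2.INTER_CUBIC))
E
```

```text
t: 43.62
eef_pos: [364.2, 405.8, 88.8]
tcp_rot: [3.141, -0.001, 1.56]
ft_force: [-2.8, -0.7, 9.0]
opening: 0.476
grip_force: 29.9
t: 44.45
eef_pos: [413.8, 345.6, 251.4]
tcp_rot: [3.137, -0.003, 1.563]
ft_force: [0.8, -0.5, -0.6]
opening: 0.628
grip_force: 0.0
t: 45.28
eef_pos: [474.7, -47.6, 248.8]
tcp_rot: [3.141, 0.0, 1.56]
ft_force: [1.4, 0.5, -0.2]
opening: 0.63
grip_force: 0.0
t: 46.12
eef_pos: [471.1, -363.2, 248.0]
tcp_rot: [-3.141, -0.0, 1.557]
ft_force: [-1.1, 0.2, -0.6]
opening: 0.633
grip_force: 0.0
{'tray': (array([421., 383.]), array([117., 188.]), -0.025), 'bin': (array([414.9, 227.2]), array([114., 188.]), 0.068)}
[ 471.2 -361.7  248.1] [-3.14122825e+00 -6.17991044e-04  1.55817886e+00]
```

View pics/t10c.png

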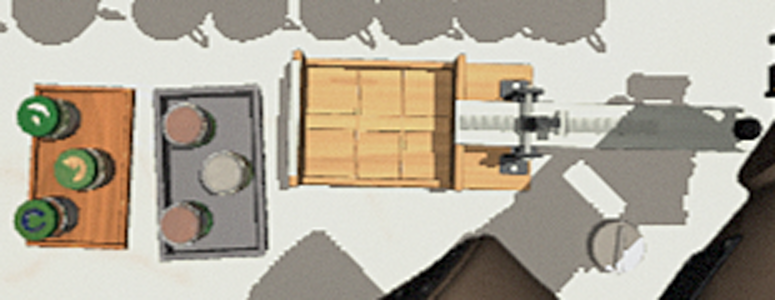

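All six jars are placed upright and the carrier is empty; the knob is at (747,127). I'll grip the knob and push the bar home.

```bash
python3 -m crank '[[0,0,30,0,60],[0,0,60,0,60],[0,0,85,0,60],[0,0,92,0,60],[0,0,92,0,60]]' && python3 -m crank '[[0,0,0,0,5],[0,0,0,0,5],[0,0,0,0,5],[0,0,0,0,5],[0,0,0,0,5],[0,0,0,0,5],[0,0,0,0,5]]' && python3 -m crank '[[10,0,0,0,5],[30,0,0,0,5],[50,0,0,0,5],[70,0,0,0,5],[90,0,0,0,5],[110,0,0,0,5],[130,0,0,0,5],[145,0,0,0,5],[155,0,0,0,5],[155,0,0,0,5]]' && python3 -m crank '[[6,0,0,0,5],[12,0,0,0,5],[16,0,0,0,5],[19,0,0,0,5],[22,0,0,0,5],[24,0,0,0,5],[24,0,0,0,5],[24,0,0,0,5]]'
```

```text
t: 46.58
eef_pos: [471.5, -359.9, 155.1]
tcp_rot: [-3.139, -0.002, 1.561]
ft_force: [0.0, -0.3, -0.2]
opening: 0.628
grip_force: 0.0
t: 47.17
eef_pos: [471.7, -361.8, 156.5]
tcp_rot: [3.141, 0.0, 1.559]
ft_force: [-0.5, 0.2, 3.5]
opening: 0.256
grip_force: 30.0
t: 48.0
eef_pos: [473.7, -205.0, 156.4]
tcp_rot: [3.141, -0.0, 1.561]
ft_force: [1.4, 1.1, 4.5]
opening: 0.252
grip_force: 30.0
t: 48.67
eef_pos: [474.0, -186.3, 156.5]
tcp_rot: [3.14, 0.005, 1.56]
ft_force: [-4.0, -22.5, 3.5]
opening: 0.252
grip_force: 30.0
```

```bash
python3 -m crank '[[0,0,0,0,50],[-4,0,0,0,50],[-4,0,0,0,50],[-4,0,-30,0,50],[-4,0,-60,0,50],[-4,0,-92,0,50],[10,1,-92,0,50],[22,1,-92,0,50],[22,1,-92,0,50],[22,1,-92,0,50]]'
python3 - <<'E'
from h import *
c=cam("wrist"); cv2.imwrite("pics/w9.png",c["img"]); s=env.state(); print(s["eef_pos"].round(1),s["tcp_rot"])
C=np.array([477.5,29.3])
print(pix(c,[*(C+R(-.013)@[0,-188]),182]), pix(c,[*(C+R(-.013)@[0,-215]),169]))
E
```

```text
t: 49.5
eef_pos: [474.5, -160.0, 247.1]
tcp_rot: [-3.14, -0.001, 1.561]
ft_force: [-0.1, 0.3, 0.1]
opening: 0.527
grip_force: 0.0
[ 474.6 -160.5  247.1] [-3.13976091e+00 -8.82443080e-04  1.56040744e+00]
[270.40270238 224.83030235] [270.26907512 254.19051919]
```

View pics/w9.png

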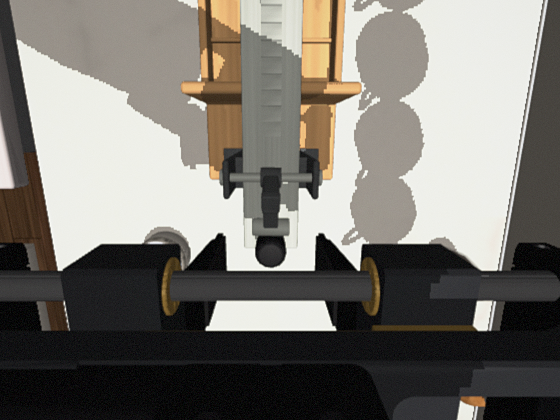

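```bash
python3 -m crank '[[1,0,20,0,45],[1,0,40,0,45],[1,0,56,0,45],[1,0,57,0,45],[1,0,57,0,45]]' && python3 -m crank '[[0,0,0,0,15],[0,0,0,0,15],[0,0,0,0,15],[0,0,0,0,15],[0,0,0,0,15],[0,0,0,0,15]]' && python3 -m crank '[[3,0,-3,0,15],[7,0,-5,0,15],[11,0,-8,0,15],[17,0,-10,0,15],[23,0,-11,0,15],[30,0,-12,0,15],[36,0,-12,0,15],[36,0,-12,0,15]]' && python3 -m crank '[[7,0,2,0,15],[13,0,4,0,15],[19,0,7,0,15],[24,0,11,0,15],[29,0,16,0,15],[32,0,21,0,15],[35,0,27,0,15],[37,0,33,0,15],[37,0,34,0,15],[37,0,34,0,15]]'
```

```text
t: 49.97
eef_pos: [474.6, -159.9, 190.1]
tcp_rot: [-3.139, -0.001, 1.559]
ft_force: [0.7, 1.2, 0.3]
opening: 0.481
grip_force: 0.0
t: 50.47
eef_pos: [474.5, -159.9, 191.7]
tcp_rot: [-3.141, 0.001, 1.56]
ft_force: [-3.9, -1.4, 5.3]
opening: 0.267
grip_force: 30.0
t: 51.13
eef_pos: [475.0, -123.0, 203.6]
tcp_rot: [-3.141, 0.0, 1.56]
ft_force: [-5.0, -3.1, 1.6]
opening: 0.264
grip_force: 30.0
t: 51.97
eef_pos: [475.4, -85.3, 169.4]
tcp_rot: [-3.141, -0.002, 1.559]
ft_force: [-3.0, 7.9, 6.4]
opening: 0.27
grip_force: 30.0
```

```bash
python3 -m crank '[[0,0,0,0,45],[0,0,0,0,45],[0,0,0,0,45],[0,0,0,0,45],[0,0,-30,0,45],[0,0,-70,0,45],[0,0,-110,0,45],[0,0,-150,0,45],[0,0,-190,0,45],[0,0,-190,0,45]]' && python3 -m crank '[[0,-40,-20,0,45],[0,-60,-20,0,45],[-40,-60,-20,0,45],[-80,-60,-20,0,45],[-120,-60,-20,0,45],[-160,-60,-20,0,45],[-200,-60,-20,0,45],[-200,-60,-20,0,45],[-200,-60,-20,0,45]]'
python3 - <<'E'
from h import *
c=cam("scene"); t=cam("top"); print(objs(t))
a=cv2.resize(c["img"][130:310,130:400],(720,480),interpolation=cv2.INTER_CUBIC)
b=cv2.resize(t["img"][170:280,125:395],(720,293),interpolation=cv2.INTER_CUBIC)[:120*2]
cv2.imwrite("pics/fin.png",cv2.resize(np.vstack([a,b]),(600,600)))
E
```

```text
t: 52.8
eef_pos: [477.3, -87.2, 366.3]
tcp_rot: [3.131, 0.003, 1.559]
ft_force: [0.3, 0.5, -1.0]
opening: 0.473
grip_force: 0.0
t: 53.55
eef_pos: [413.1, -287.7, 378.3]
tcp_rot: [-3.141, -0.001, 1.556]
ft_force: [-0.0, 1.1, 0.3]
opening: 0.473
grip_force: 0.0
{'tray': (array([421., 383.]), array([117., 188.]), -0.025), 'bin': (array([417.1, 223.7]), array([123., 194.]), 0.065)}
```

View pics/fin.png

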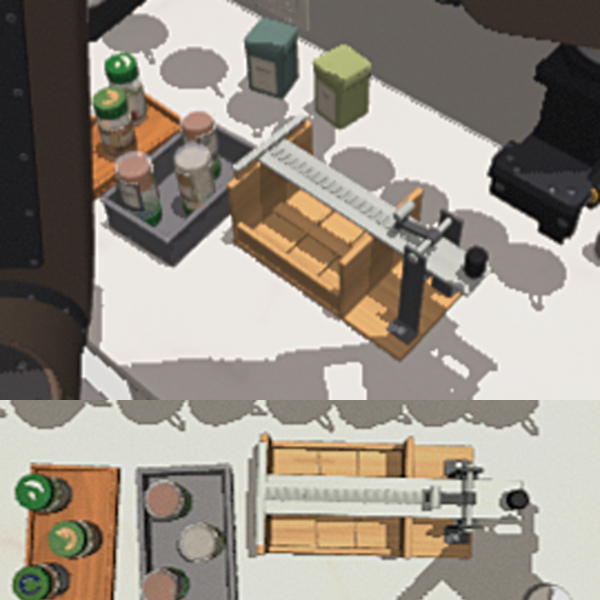

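The bar is home and the pawl is down on the teeth, with the jars standing in place. I'll compare the knob and pin with the first picture, then hand in.

Run:
```python
from h import *
t=cam("top"); t0=dict(np.load("pics/top0.npz")); g=[cv2.cvtColor(x["img"],cv2.COLOR_BGR2GRAY).astype(np.float32) for x in(t0,t)]
for n,(a,b,c,d) in {"knob":(205,226,348,370),"pin/pawl":(204,224,310,336)}.items():
    r=cv2.matchTemplate(g[1][a-6:b+6,c-6:d+6],g[0][a:b,c:d],cv2.TM_CCOEFF_NORMED); print(n,cv2.minMaxLoc(r)[1::2])
s,s0=cam("scene")["img"],dict(np.load("pics/scene0.npz"))["img"]
r=cv2.matchTemplate(cv2.cvtColor(s[204:246,290:345],6),cv2.cvtColor(s0[210:240,296:339],6),cv2.TM_CCOEFF_NORMED); print(cv2.minMaxLoc(r)[1::2])
```

```text
knob (0.8480550646781921, (5, 6))
pin/pawl (0.9904974699020386, (6, 6))
(0.9726166725158691, (6, 6))
```

```bash
python3 -c "
from cell import env; print(env.job_done())"
```

```text
the job is handed in; nothing more can be done
None
```

The job is handed in: the three full jars stand cap up in the tray, the three empties are in the tote, and the carrier is closed with the bar home and the pawl down in the teeth.

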